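# Roll a mallet head into the boring cradle

### The arm

A 6-joint arm with a two-finger parallel gripper is mounted at the origin on the work surface. World frame = base frame: x ahead of the robot, y to its left, z up, the work surface at z = 0. Lengths are in m, angles in rad, forces in N, time in s.
With the tool pointing down it reaches from about 0.35 to 0.8 m from the base axis. Payload 7.3 kg.
Tool frame: the origin (TCP) lies between the finger pads; the fingertips stand 25 mm ahead of it and the grasp point (between the pads) lies 6 mm ahead of it (r.tip_extent is the distance from the TCP to the fingertips, in m); z points along the fingers, y is the line along which they close (so a half turn about z gives the same grasp; the last joint's range is limited). The gripper opens to 85 mm and grips with 20 to 120 N. Pads are 22 mm wide; open, the fingers measure 114 mm over their backs; the gripper's body (76 mm by 85 mm) begins 54 mm behind the grasp point. The pads swing forward as they close: fully open they stand 13 mm farther back than shut.
Start: joints at [1.101, 0.342, 1.524, -0, 1.275, -0.146], TCP at [0.167, 0.498, 0.256] pointing down, gripper open.
Joint ranges: [-2.53, 2.53], [-0.77, 2.02], [0.04, 2.7], [-1, 4.14], [0.28, 2.66], [-3.11, 3.11]. Speed limits (rad/s): [2.57, 2.57, 3.14, 3.14, 3.14, 3.14].

### API

Orientations are given as a unit quaternion [x, y, z, w].
In Python, from workcell import r, command_gripper, optics gives the robot as it stands. The module is installed in compiled form; this text tells all that it offers. Calls block until the motion is done:
- r.reach(position, orientation): joint-space move of the TCP to a pose.
- r.move_straight(position, orientation=None, speed=0.15, max_force=None): straight line of the TCP; orientation=None keeps the orientation; speed is the mean speed in m/s. With max_force (N) it stops when the force on the tool has changed by that much, and returns True; else False.
- r.movej(angles): joint-space move.
- command_gripper(opening, force=None): finger opening in m; force is the grip in N (None keeps the last); returns when the fingers have stopped.
- r.hold(seconds).
- r.solve_ik(position, orientation): joint angles nearest the present ones, or None.
- r.read_state(): the state.
- optics.get_image(name): name is "side" or "top" or "wrist"; returns (picture, depth): 420x560x3 uint8, red, green, blue; 420x560 float32, m along the optical axis (not along the pixel's ray), 0 where there is no reading.
- optics.camera_model(name): a dict with "K" (3x3 intrinsics, pixels), "R" (3x3) and "t" (3): a world point X has camera coordinates R X + t; the wrist camera has in their place "tool_from_camera" (4x4, takes a point from camera to tool coordinates, whose origin is the TCP and whose axes are the flange's). Camera axes: x right, y down, z forward; pixel columns grow to the right and rows downward; lengths in m; the calibration is good to about 2 mm. A picture is of the moment at which its call begins: read the wrist's pose just before it. camera_model takes no time and is no camera call.
A pose or a line that the arm cannot do raises r.PlanningError and nothing moves.
- r.finish_job(): hands the job in; it is judged then, once.
The state is a dict: "time_s": time; "joint_positions": joint angles; "dq": joint speeds; "tau": joint torques, N m; "eef_pos": TCP position; "eef_rot": TCP orientation; "contact_force": force on the tool from outside, world axes, zero at the start; "torque": the same for the moment, N m; "grip_width": finger opening in m; "grip_force": force on a finger pad.
Only numpy, scipy, OpenCV 4.12 (cv2) and the standard library are available. Lean on these libraries where they do the work, as an engineer would, in place of code of your own. Each camera call takes 0.05 s, during which the arm holds its last target. There are 200 camera calls.

### The job

Push the loose turned mallet head up the sloping lead-in board of the boring cradle until it drops over the crest and lies fully home against the back fence, keeping your fingers behind it all the way so that it never rolls back or runs free on the slope, and push it along the fence until its end touches the brass-faced length stop. Only push, gently, with the fingertips or the outside of the fingers: do not pinch, lift or carry it, and leave the other tools and pieces on the bench where they are.

Things in the scene. Friction and masses are not known exactly. Their poses are not given: they have to be found in the camera images.
- mallet_head: the workpiece: turned mallet head of mid-brown wood, a dark ring near each end; plain cylinder 64 mm in diameter, 130 long, 0.2 to 0.4 kg. Origin at its very centre; its y axis is the cylinder's axis (x and z turn as it rolls). It starts lying on the flat loading strip at the bottom of the slope, axis across the slope (within 0.05 rad), free to roll
- cradle: boring cradle, fixed: base board 306 (x) by 230 (y), 12 thick. Origin under the base, on the bench; x points up the slope, y along the fence towards the length stop, z up. From low to high x: dark foot batten 8 high (x -150 to -138), flat strip with its top at z 12 (x -138 to -78), lead-in board, crest, cradle board, fence. All are 230 wide and open at both ends
- foot (a point): middle of the lower edge of the lead-in board, at x -78, y 0, z 12 of the cradle; axes as the cradle's. From here the board rises at 9 degrees; the head rolls back down it if let go
- crest (a point): middle of the crest edge where the lead-in board ends, at x 52, y 0, z 32.6 of the cradle; axes as the cradle's. Beyond it the cradle board falls at 12 degrees to the foot of the fence at x 101, z 22: past the crest the head drops about 4 mm by itself into the corner of cradle board and fence, and stays there
- seat (a point): point at x 76, y 0, z 60 of the cradle, on the line where the head's axis lies when it rests against the fence; axes as the cradle's. The fence is square to the cradle board (leans back 12 degrees), 18 thick; its top, with a steel rule, is at z 75
- length_stop: dark wooden block with a brass face, clamped over the fence, does not move; set 75 to 95 along the cradle's y. Origin on its face at the height and depth of the seated head's axis; axes as the cradle's. The face looks along -y, x -12 to 24, from 18 below to 26 above the origin. With the head's end on the face the head's centre is 65 from this origin along -y
- bored_head: the same kind of wooden head, already cross-bored (dark 25 mm hole through its side), standing on end: 64 diameter, 130 tall; origin at the centre of its foot
- glue_bottle: white plastic bottle of wood glue with a yellow band and an orange nozzle, 62 diameter, 184 tall, upright; origin at the centre of its foot
- try_square: try square lying flat: dark wooden stock 115 x 22 x 18 with brass edge, steel blade about 150 x 38; origin on the bench near the inside of its corner
- pencil: red flat carpenter's pencil lying on the bench, 175 long, 14 wide, 9 thick; origin under its middle
- tape_measure: yellow tape measure standing on edge, 70 x 36 x 62 tall; origin at the centre of its foot
- chisel: chisel lying flat, pale wooden handle and steel blade, 270 long, 28 wide, 26 thick; origin under the joint of handle and blade
- finished_mallet: finished mallet lying on the bench: wooden head 64 diameter x 130 with a pale handle standing out 215 from its side; origin under the middle of the head
Not all that is in view belongs to the job. What is shaped like the mallet_head but red is not meant.

How it is judged:
On the way, in this order (a step that is already met when the one before it is completed fails the run):
1. the mallet head is rolled up the lead-in board, lying on it (x of mallet_head in the frame of cradle between -0.045 and 0.045 m and z of mallet_head in the frame of cradle below 0.072 m and y of mallet_head in the frame of cradle between -0.1 and 0.1 m), for 0.1 s.
2. the mallet head lies in the cradle against the fence (x of mallet_head in the frame of cradle between 0.0713 and 0.0803 m and z of mallet_head in the frame of cradle between 0.0561 and 0.0636 m and angle between the y axis of mallet_head and the y axis of cradle, either way round below 0.05 rad), for 0.2 s.
At the end, for the whole second after the job is handed in: The mallet head is at rest in the cradle: its axis within 5 mm of the seat line along the slope and 4 mm in height, parallel to the fence within 0.05 rad, and its end within 3.5 mm of the length stop's face (all of step 2 and y of mallet_head in the frame of length_stop between -0.0685 and -0.061 m and linear speed of mallet_head below 0.02 m/s); the robot touches nothing.
It fails at once if the mallet head is lifted off the cradle (more than about 10 mm above the boards under it) (z of mallet_head in the frame of cradle above 0.077 m or (x of mallet_head in the frame of cradle below 0 m and z of mallet_head in the frame of cradle above 0.068 m) or (x of mallet_head in the frame of cradle below -0.05 m and z of mallet_head in the frame of cradle above 0.06 m)).
It fails at once if the mallet head rolls untouched on the lead-in slope (faster than 0.15 m/s) (x of mallet_head in the frame of cradle between -0.055 and 0.045 m and linear speed of mallet_head above 0.15 m/s and contact force between mallet_head and the fingers below 0.02 N and contact force between mallet_head and the arm below 0.02 N).
It fails at once if the mallet head is pinched or shoved hard (the fingers press on it with over 32 N) (contact force between mallet_head and the fingers above 32 N).
It fails at once if the mallet head leaves the cradle (height (world z) of mallet_head below 0.036 m or x of mallet_head in the frame of cradle below -0.15 m).
It fails at once if another tool or piece on the bench is moved more than 15 mm (distance of any of bored_head, glue_bottle, try_square, pencil, tape_measure, chisel, finished_mallet from where it was at the start of the episode above 0.015 m).
It also fails if it takes over 54 s, if anything falls off the work surface, if the arm or the gripper's body presses on something with over 40 N, if the wrist force passes 120 N, or if a joint passes its speed limit or range.

## Working session

There is one attempt and no reset: what is moved stays moved. The work goes in short steps, each a Python script; the robot and the scene stay as the last script left them, time stands still between calls to the robot, and variables do not carry over. Pictures are saved under pics/ and viewed, at most 10 in all, crops included, and the job is handed in when it is done.

```bash
mkdir -p pics; ls; python3 - <<'E'
from workcell import r, optics
import cv2, numpy as np
for n in ("side","top"):
    im,d=optics.get_image(n); cv2.imwrite(f"pics/{n}0.png",im[:,:,::-1]); np.savez(f"{n}0.npz",im=im,d=d,**{k:v for k,v in optics.camera_model(n).items() if k in("K","R","t")})
    m=optics.camera_model(n); print(n,m["K"].tolist(),np.round(m["R"],3).tolist(),m["t"])
s=r.read_state(); print(s["time_s"],s["eef_pos"],s["eef_rot"],r.tip_extent)
E
```

```text
pics
side [[472.4967741081994, 0.0, 285.22635962786336], [0.0, 472.4967741081994, 214.6981897348027], [0.0, 0.0, 1.0]] [[-0.963, -0.267, -0.014], [-0.164, 0.63, -0.759], [0.212, -0.729, -0.651]] [0.55737021 0.14913511 0.9927551 ]
top [[470.30781305083724, 0.0, 283.33164796764817], [0.0, 470.30781305083724, 208.7719689726394], [0.0, 0.0, 1.0]] [[0.025, -0.999, 0.025], [-0.984, -0.029, -0.174], [0.174, -0.02, -0.984]] [0.00197339 0.56692015 1.18737448]
0.1 [0.16685119 0.49744791 0.25568623] [ 1.61173319e-01  9.86925874e-01 -6.54595282e-04 -2.27428258e-04] 0.025
```

View pics/top0.png

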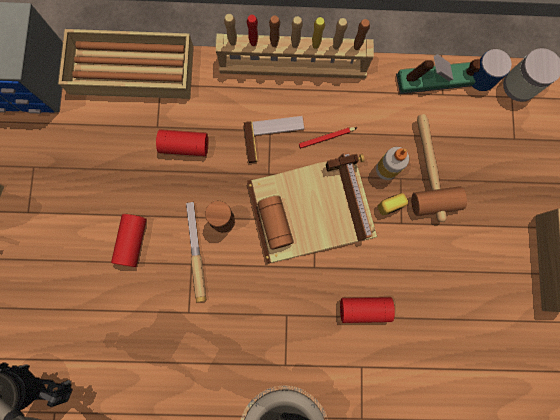

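View pics/side0.png

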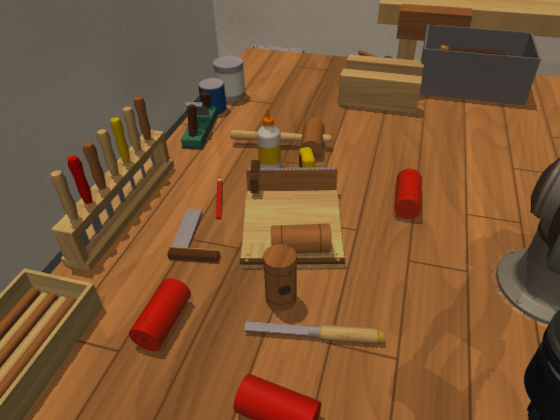

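The mallet-head candidates in the top view are:
- the brown cylinder lying on the cradle strip at (275,222)
- the standing bored head at (218,215)
- the finished mallet's head at (440,202)
- the red cylinders at (182,143), (128,240) and (367,310)

I choose (275,222): brown, lying on the cradle, with a ring near each end. Next I measure the cradle and check the choice in a crop.

```bash
cat > h.py <<'E'
import numpy as np, cv2
def cloud(d,K,R,t):
    v,u=np.mgrid[:d.shape[0],:d.shape[1]]
    c=np.stack([(u-K[0,2])/K[0,0]*d,(v-K[1,2])/K[1,1]*d,d],-1)
    P=(c-t)@R; P[d<=0]=np.nan
    return P
E
python3 - <<'E'
from h import *
f=np.load("top0.npz"); P=cloud(f["d"],f["K"],f["R"],f["t"]); im=f["im"]
cv2.imwrite("pics/crop.png",cv2.resize(im[145:275,195:395,::-1],None,fx=4,fy=4,interpolation=cv2.INTER_CUBIC)[:600])
print("bench z",np.nanmedian(P[270:300,200:330,2]), np.nanstd(P[270:300,200:330,2]))
m=np.zeros(im.shape[:2],np.uint8); m[145:275,240:385]=1
m&=(np.nan_to_num(P[...,2])>0.007).astype(np.uint8)
n,l,st,ce=cv2.connectedComponentsWithStats(m); i=1+st[1:,4].argmax(); print(st[1:][st[1:,4]>20])
Q=P[l==i]; rect=cv2.minAreaRect((Q[:,:2]*1000).astype(np.float32)); print(rect, cv2.boxPoints(rect))
h=cv2.cvtColor(im,cv2.COLOR_RGB2HSV); 
for u,v in ((260,190),(300,200),(330,200),(355,200),(275,222),(372,230),(345,160)): print(u,v,h[v,u],np.round(P[v,u],4))
E
```

```text
bench z 0.0016863063004329659 0.00493839143260623
[[ 247  145   12   18  151]
 [ 247  151  130  112 9597]
 [ 376  154    9   25  150]
 [ 377  200    8   15   81]]
((586.9447631835938, -69.988525390625), (250.1990509033203, 338.1849060058594), 16.549360275268555) [[ 418.86304   56.46572]
 [ 515.192   -267.70978]
 [ 755.0265  -196.44278]
 [ 658.6975   127.73273]]
260 190 [ 23  95 194] [0.6235 0.0818 0.0116]
300 200 [ 19 108 193] [ 0.5964 -0.0272  0.0249]
330 200 [ 16 111 189] [ 0.5971 -0.1072  0.0337]
355 200 [ 11 170  75] [ 0.5916 -0.1678  0.0712]
275 222 [ 11 152 161] [0.527  0.0386 0.0756]
372 230 [ 17 113 154] [ 0.5178 -0.2173  0.0445]
345 160 [ 10 174  76] [ 0.6941 -0.1391  0.0861]
```

View pics/crop.png

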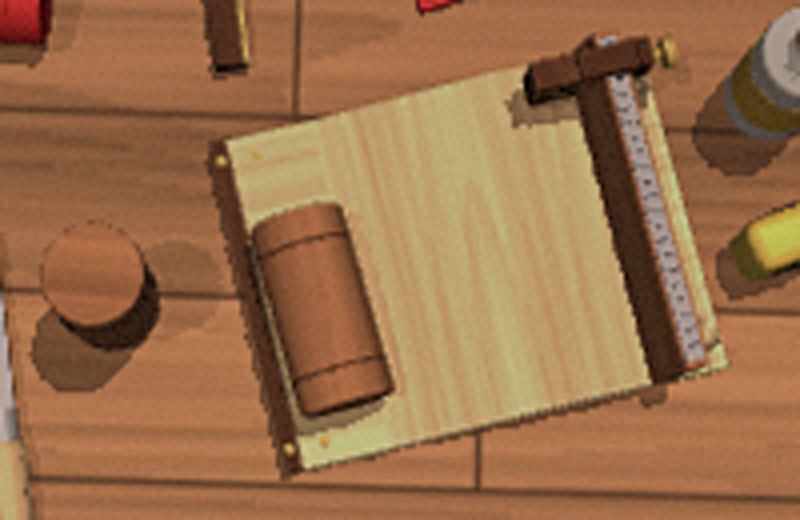

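The crop confirms the brown ringed head at crop (320,310). The stop block is at crop (585,70), and the bored head stands close to the batten at crop (95,275).

```bash
cat >> h.py <<'E'
def ray(f,u,v,z):
    C=-f["R"].T@f["t"]; dv=f["R"].T@np.array([(u-f["K"][0,2])/f["K"][0,0],(v-f["K"][1,2])/f["K"][1,1],1.])
    return C+dv*(z-C[2])/dv[2]
def fit2(L,W):  # world = Rot(th) L + o
    Lm,Wm=L.mean(0),W.mean(0); a=((L-Lm)@[1,1j]); b=((W-Wm)@[1,1j])
    th=np.angle((a.conj()*b).sum()); c,s=np.cos(th),np.sin(th); R=np.array([[c,-s],[s,c]])
    return th,Wm-R@Lm,R
E
python3 - <<'E'
from h import *
f=np.load("top0.npz"); im=f["im"]
# crop px -> (cradle x,y,z)
c=[((302,470),(-138,-115,12)),((228,142),(-138,115,12)),((655,382),(101,-115,22)),((727,368),(156,-115,12)),((284,478),(-150,-115,8)),((210,143),(-150,115,8)),((684,364),(112,-115,75))]
L=np.array([k[1][:2] for k in c])/1000.; W=np.array([ray(f,(p[0]-1.5)/4+195,(p[1]-1.5)/4+145,q[2]/1000)[:2] for p,q in c])
th,o,R=fit2(L,W); print("th",th,"o",o); print("resid mm",np.round(((W-o)@R-L)*1000,1).tolist())
loc=lambda X:(X[:2]-o)@R
# head: brown mask in crop region on the strip
h=cv2.cvtColor(im,cv2.COLOR_RGB2HSV); m=((h[...,0]<15)&(h[...,1]>120)&(h[...,2]>95)).astype(np.uint8)
z=np.zeros_like(m); z[190:252,256:296]=m[190:252,256:296]; z=cv2.morphologyEx(z,cv2.MORPH_OPEN,np.ones((3,3)))
n,l,st,ce=cv2.connectedComponentsWithStats(z); i=1+st[1:,4].argmax(); print(st[i])
rc=cv2.minAreaRect(np.argwhere(l==i)[:,::-1].astype(np.float32)); print(rc)
for b in cv2.boxPoints(rc): print("head corner",np.round(loc(ray(f,*b,.044))*1000,1))
print("head centre",np.round(loc(ray(f,*rc[0],.050))*1000,1))
print("bored top centre",np.round(loc(ray(f,(93-1.5)/4+195,(274-1.5)/4+145,.130))*1000,1))
for p,zz in (((530,103),.086),((583,92),.086),((533,75),.086),((650,68),.086),((583,92),.042)): print("stop",p,zz,np.round(loc(ray(f,(p[0]-1.5)/4+195,(p[1]-1.5)/4+145,zz))*1000,1))
np.savez("cradle.npz",th=th,o=o,R=R)
E
```

```text
th -1.3055946073223685 o [ 0.57640012 -0.05613761]
resid mm [[-1.5, -0.5], [1.3, -1.3], [1.8, 0.2], [-1.3, -1.5], [-2.4, -2.5], [1.2, 1.8], [1.0, 3.7]]
[ 260  196   32   52 1015]
((274.73583984375, 221.0754852294922), (49.44979476928711, 21.428245544433594), 74.05460357666016)
head corner [-134.1   49. ]
head corner [-77.3  51.8]
head corner [-72.7 -79.7]
head corner [-128.5  -82. ]
head centre [-103.4  -16.6]
bored top centre [-237.3   23.4]
stop (530, 103) 0.086 [58.4 75.7]
stop (583, 92) 0.086 [93.9 74.8]
stop (533, 75) 0.086 [65.1 93.4]
stop (650, 68) 0.086 [140.7  80.3]
stop (583, 92) 0.042 [103.2  84.8]
```

```bash
cat >> h.py <<'E'
from scipy.spatial.transform import Rotation as Ro
try: cr=np.load("cradle.npz")
except Exception: cr=None
def w(x,y,z): return np.r_[cr["R"]@np.array([x,y])+cr["o"],z].tolist()
def quat(sgn):
    y=np.r_[cr["R"]@[0,sgn],0]; z=np.array([0,0,-1.]); return Ro.from_matrix(np.c_[np.cross(y,z),y,z]).as_quat().tolist()
def st(r):
    s=r.read_state(); p=np.array(s["eef_pos"]); l=(p[:2]-cr["o"])@cr["R"]
    print("t%.1f"%s["time_s"],"local",np.round(l*1000,1),"z%.1f"%(p[2]*1000),"F",np.round(s["contact_force"],1),"grip %.3f"%s["grip_width"])
E
python3 - <<'E'
from h import *; from workcell import r,optics
for s in (1,-1): print(s,r.solve_ik(w(-.155,-.016,.2),quat(s)),r.solve_ik(w(.03,-.016,.07),quat(s)))
s=min((1,-1),key=lambda s:abs(r.solve_ik(w(-.155,-.016,.2),quat(s))[5])); print(s)
q=quat(s); r.reach(w(-.155,-.016,.2),q); st(r)
r.move_straight(w(-.155,-.016,.050),q,speed=.12,max_force=10); st(r)
for n in ("side","top"): 
    im,d=optics.get_image(n); cv2.imwrite(f"pics/{n}1.png",im[:,:,::-1])
a=cv2.imread("pics/side1.png")[170:290,200:380]; b=cv2.imread("pics/top1.png")[145:275,215:395]
cv2.imwrite("pics/m1.png",np.vstack([cv2.resize(a,(450,300)),cv2.resize(b,(450,300))]))
E
```

```text
1 [ 2.46458593e-02  3.99442584e-01  1.60209032e+00 -4.44089210e-16
  1.14005975e+00 -2.40555860e-01] [-2.88770323e-01  6.37134489e-01  1.60036009e+00 -4.44089210e-16
  9.04098074e-01 -5.53972042e-01]
-1 [ 2.46458593e-02  3.99442584e-01  1.60209032e+00 -4.44089210e-16
  1.14005975e+00  2.90103679e+00] [-2.88770323e-01  6.37134489e-01  1.60036009e+00 -4.44089210e-16
  9.04098074e-01  2.58762061e+00]
1
t2.1 local [-155.9  -16. ] z200.1 F [ 0.4  0.2 -0.3] grip 0.085
t3.5 local [-154.9  -15.6] z50.6 F [ 0.4 -0.5 -0.5] grip 0.085
```

View pics/m1.png

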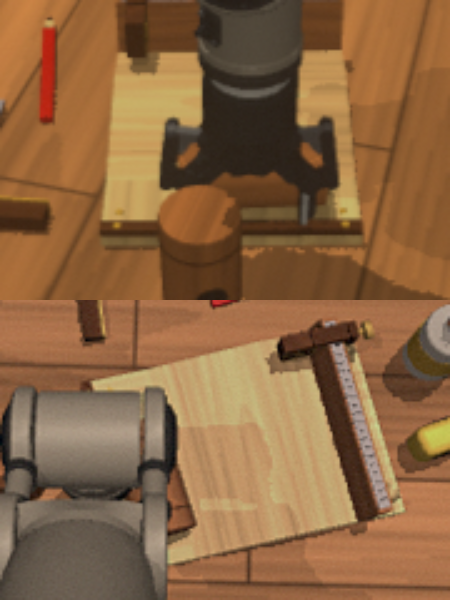

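The composite shows both open fingers down behind the head (side part, (175,170) and (310,190)) and clear of the bored head. Now I push.

```bash
python3 - <<'E'
from h import *; from workcell import r,optics
q=quat(1)
print(r.move_straight(w(-.142,-.016,.051),q,speed=.03,max_force=8)); st(r)
print(r.move_straight(w(.016,-.016,.074),q,speed=.035,max_force=12)); st(r)
print(r.move_straight(w(.029,-.016,.073),q,speed=.03,max_force=6)); st(r)
for n in ("side","top"):
    im,d=optics.get_image(n); cv2.imwrite(f"pics/{n}2.png",im[:,:,::-1])
a=cv2.imread("pics/side2.png")[150:270,200:380]; b=cv2.imread("pics/top2.png")[145:275,215:395]
cv2.imwrite("pics/m2.png",np.vstack([cv2.resize(a,(450,300)),cv2.resize(b,(450,300))]))
E
```

```text
False
t4.1 local [-141.8  -16.1] z50.9 F [ 0.5 -0.1 -0.1] grip 0.085
True
t5.6 local [-118.9  -15.2] z55.3 F [-0.2  4.2  2.4] grip 0.085
True
t6.1 local [-119.2  -15.2] z55.0 F [-1.2  2.9  1.5] grip 0.085
```

View pics/m2.png

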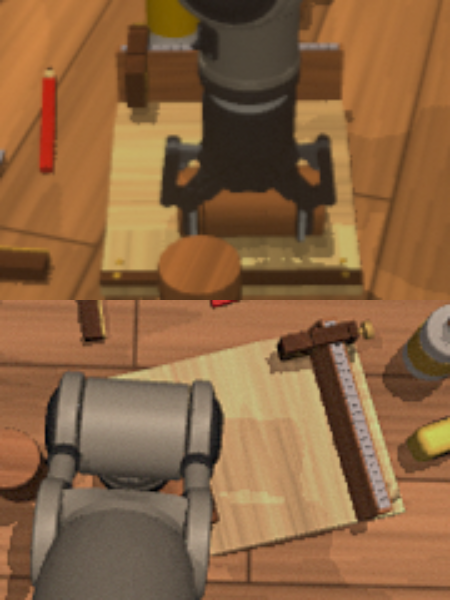

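It stopped on a force spike at the foot of the slope: friction at the vertical finger nearly wedges the head. The head is still lying behind a clean contact. I'll back off a little on the flat, lean the tool back 12° so the contact sits below the axis, and push again.

```bash
cat >> h.py <<'E'
def quat_t(t):
    y=np.r_[cr["R"]@[0,1],0]; z=np.r_[cr["R"]@[np.sin(t),0],-np.cos(t)]; return Ro.from_matrix(np.c_[np.cross(y,z),y,z]).as_quat().tolist()
E
python3 - <<'E'
from h import *; from workcell import r,optics
q=quat_t(np.radians(12)); y=-.016
r.move_straight(w(-.136,y,.060),speed=.05); 
r.move_straight(w(-.136,y,.047),q,speed=.05,max_force=8); st(r)
print(r.move_straight(w(-.114,y,.0465),q,speed=.025,max_force=20)); st(r)
for x in (-.09,-.06,-.02,.012):
    k=r.move_straight(w(x,y,.0465+.1584*(x+.114)),q,speed=.025,max_force=20); st(r)
    if k: print("stop"); break
im,d=optics.get_image("side"); cv2.imwrite("pics/s3.png",cv2.resize(im[130:270,180:380,::-1],None,fx=3,fy=3))
E
```

```text
t6.9 local [-136.5  -16.1] z56.4 F [ 0.6  0.4 -0.9] grip 0.085
False
t8.0 local [-113.7  -16. ] z46.5 F [-0.6  0.9  1.2] grip 0.085
t9.1 local [-89.9 -16. ] z50.2 F [ 0.   1.4 -0. ] grip 0.085
t10.5 local [-60. -16.] z55.0 F [ 0.3  1.2 -0.3] grip 0.086
t12.3 local [-20.1 -16. ] z61.4 F [-0.7  1.6  2.3] grip 0.085
t13.7 local [ 11.9 -16. ] z66.4 F [-0.3  0.2 -0.4] grip 0.085
```

View pics/s3.png

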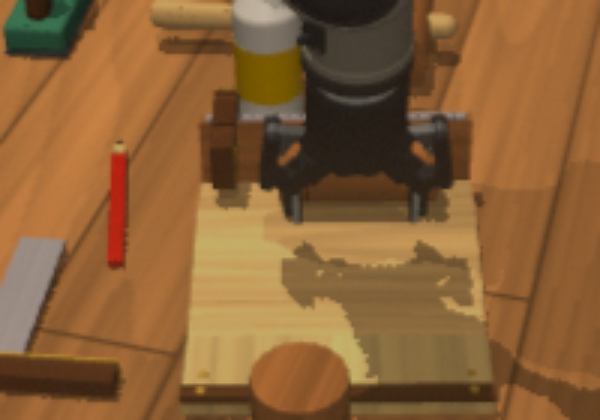

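The head is past the crest and the contact force has vanished, so it has dropped in. I'll touch it gently against the fence, back out, go to the -y end, and look.

```bash
python3 - <<'E'
from h import *; from workcell import r,optics
q=quat_t(np.radians(12)); y=-.016
print(r.move_straight(w(.034,y,.066),q,speed=.03,max_force=3)); st(r)
r.move_straight(w(-.02,y,.075),q,speed=.08); r.move_straight(w(-.03,y,.17),q,speed=.15)
command=__import__("workcell").command_gripper; 
r.reach(w(.03,-.19,.20),quat(1)); command(0.0); st(r)
im,d=optics.get_image("top"); f=dict(optics.camera_model("top"))
h=cv2.cvtColor(im,cv2.COLOR_RGB2HSV); P=cloud(d,f["K"],f["R"],f["t"])
np.savez("top4.npz",im=im,d=d,K=f["K"],R=f["R"],t=f["t"])
cv2.imwrite("pics/t4.png",cv2.resize(im[140:270,245:395,::-1],None,fx=4,fy=4,interpolation=cv2.INTER_CUBIC))
E
```

```text
True
t14.4 local [ 31.6 -16.1] z65.7 F [-0.   1.3  0.6] grip 0.086
t17.5 local [  30. -190.] z200.0 F [-0.3 -0.1  0.7] grip 0.000
```

View pics/t4.png

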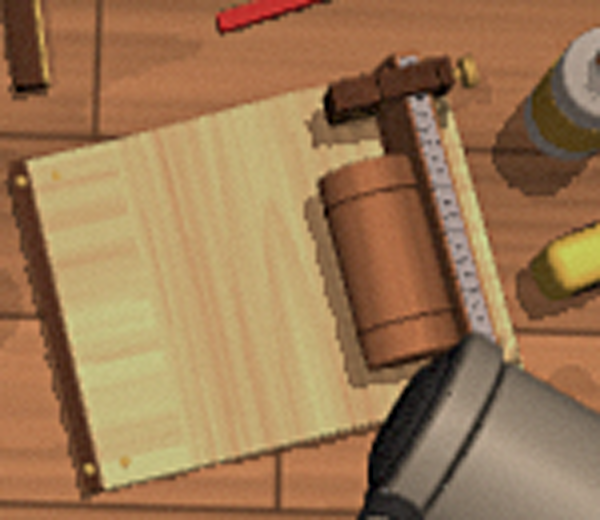

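The head lies against the fence, centre at crop (393,260). Its upper end is about 25 mm short of the stop block at crop (390,90). I'll push it on its lower end with closed fingers.

```bash
python3 - <<'E'
from h import *; from workcell import r,optics
q=quat(1)
r.reach(w(.074,-.145,.15),q); r.move_straight(w(.074,-.145,.073),q,speed=.1,max_force=8); st(r)
y=-.145
while y<-.04:
    y+=.01
    k=r.move_straight(w(.074,y,.073),q,speed=.02,max_force=8); st(r)
    if k: break
im,d=optics.get_image("side"); cv2.imwrite("pics/s5.png",cv2.resize(im[130:270,180:380,::-1],None,fx=3,fy=3))
E
```

```text
t18.9 local [  74.2 -144.7] z73.7 F [ 0.5 -0.7  0.1] grip 0.000
t19.6 local [  73.9 -135. ] z72.9 F [-0.1 -0.8 -0.3] grip -0.000
t20.2 local [  73.9 -125. ] z73.0 F [ 0.2 -0.2 -0.2] grip 0.000
t20.9 local [  73.9 -115. ] z72.9 F [ 0.2  0.1 -0.1] grip -0.000
t21.5 local [  74.  -105.1] z73.0 F [-3.1 -1.3  1.7] grip 0.000
t22.2 local [ 74.  -94.9] z73.0 F [-3.5 -0.7  1.9] grip -0.000
t22.8 local [ 74.  -84.8] z73.0 F [-2.8  0.1  2.5] grip 0.000
t23.5 local [ 74.  -74.8] z73.0 F [-3.5 -0.7  2.5] grip 0.000
t23.8 local [ 73.9 -72.3] z72.9 F [-3.3 -1.5  6. ] grip -0.000
```

View pics/s5.png

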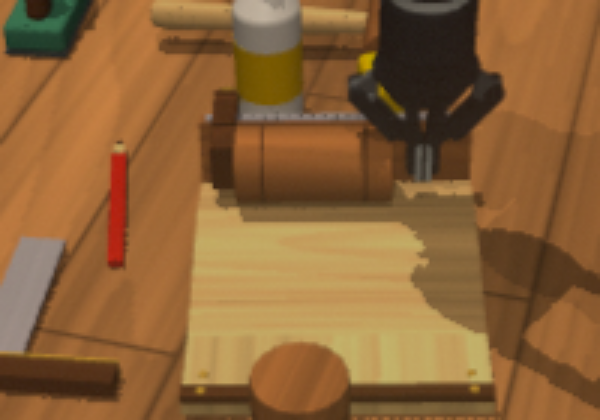

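The head's end appears to meet the stop block (crop (228,150)). I'll confirm with one more small push, then back straight off and check from above.

```bash
python3 - <<'E'
from h import *; from workcell import r,optics
q=quat(1)
print(r.move_straight(w(.074,-.067,.073),q,speed=.01,max_force=8)); st(r)
r.move_straight(w(.074,-.085,.073),q,speed=.03); r.move_straight(w(.074,-.15,.073),q,speed=.1); r.move_straight(w(.05,-.16,.2),q,speed=.15)
r.reach(w(-.03,-.26,.25),q); st(r)
im,d=optics.get_image("top")
cv2.imwrite("pics/t6.png",cv2.resize(im[145:245,310:410,::-1],None,fx=6,fy=6,interpolation=cv2.INTER_CUBIC))
E
```

```text
True
t24.2 local [ 73.9 -72.4] z73.0 F [-3.2 -1.1  6.1] grip 0.000
t27.2 local [ -29.7 -259.8] z249.9 F [-0.3  0.4  0.1] grip 0.000
```

View pics/t6.png

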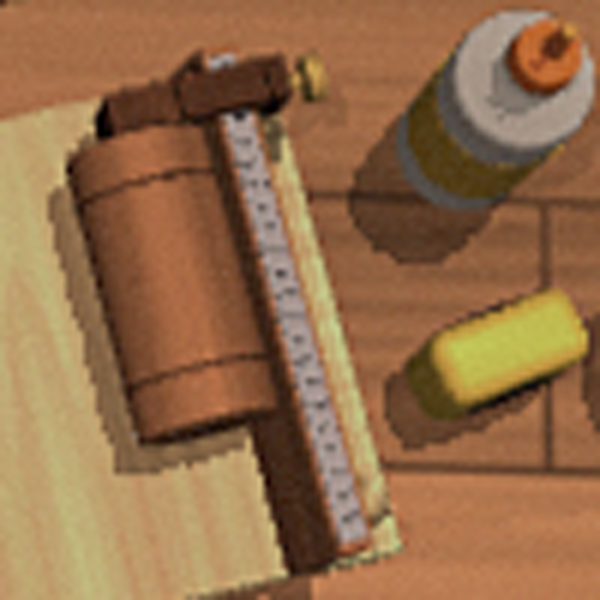

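The head lies parallel against the fence with its end (crop (140,145)) on the stop block, and it did not move when pushed again.

```bash
python3 -c "
from workcell import r
print(r.finish_job())"
```

```text
the job is handed in; nothing more can be done
None
```

I pushed the mallet head up over the crest until it lay against the fence, then along the fence until its end met the length stop, and handed the job in at about 27 s; the hand-in returned no verdict.

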